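# Hold the sprung wheel guard at its pointer for a wheel change

## Task

One of the two abrasive wheels on the bench finishing machine has worn small and is to be changed. Lift the sprung clear guard over the worn wheel until the guard's red tab lines up with the yellow pointer on the quadrant beside it, and finish while still holding it steadily there with the gripper, so that your mate can get at the wheel. Keep the guard over the good wheel shut, do not shift the yellow pointers, and leave the things lying on the bench where they are.

Things in the scene. Friction and masses are not known exactly. Their poses are not given: they have to be found in the camera images.
- machine: the double-ended bench finishing machine, green, 510 mm along its spindle (its own y), fixed to the bench; origin under the middle of its base at bench height; its x points away from the operator (rear), y to the operator's left, z up. Spindle axis 125 mm above the bench; motor up to 186 mm high in the middle; quadrant plates at both ends up to 330 mm high
- wheel_worn: the worn abrasive wheel, orange-red, only 85 mm in diameter, 25 mm wide, on one end of the spindle (left or right), seen through the clear guard; origin at its centre
- wheel_full: the full-size abrasive wheel, orange-red, 125 mm in diameter, 25 mm wide, on the other end of the spindle; origin at its centre
- guard_left (a joint): guard over the left (+y) wheel: clear hood with blue edging, 100 mm wide, 190 mm from hinge to front lip, about 0.5 kg, hinged at its rear edge along the machine's y. 0 = shut, grows (rad) as the front lip is lifted up and back, stop at 1.2. Spring and weight pull it shut: about 7 to 8 N at the handle when shut, 10 N at 0.75 rad; let go, it falls shut
- guard_left_handle (a point): middle of the left guard's black U handle: round bar, 12 mm thick, along the machine's y, 64 mm free between its legs, its centre 40 mm off the clear front panel (sloping 43 degrees down to the front when shut); 202 mm above the bench when shut, 177 mm from the hinge. Can be pinched from straight above, fingers before and behind; it turns between the pads. Axes turn with the guard
- guard_left_hinge (a point): middle of the left guard's hinge line (along the machine's y), 195 mm above the bench, fixed to the machine
- guard_left_tab (a point): mark on the red tab on the outer edge of the left guard, 150 mm from the hinge line, moving with the guard past the rim of the aluminium quadrant plate that stands beside it
- pointer_left (a joint): where the yellow pointer is clamped on the left quadrant: the guard angle (rad, same zero and direction as joint guard_left) at which the red tab lines up with it; 0.35 to 0.75, different each time
- pointer_left_mark (a point): mark of the left yellow pointer, 150 mm from the hinge line, just where the red tab's mark comes when the two line up; pointer 40 x 8 x 8 mm on the outer side of the quadrant, with a black thumbscrew
- spindle_left (a point): point on the spindle at the middle of the left (+y) wheel, 180 mm from the middle of the machine; the worn wheel's centre is here if it is on this end
- guard_right (a joint): guard over the right (-y) wheel: clear hood with blue edging, 100 mm wide, 190 mm from hinge to front lip, about 0.5 kg, hinged at its rear edge along the machine's y. 0 = shut, grows (rad) as the front lip is lifted up and back, stop at 1.2. Spring and weight pull it shut: about 7 to 8 N at the handle when shut, 10 N at 0.75 rad; let go, it falls shut
- guard_right_handle (a point): middle of the right guard's black U handle: round bar, 12 mm thick, along the machine's y, 64 mm free between its legs, its centre 40 mm off the clear front panel (sloping 43 degrees down to the front when shut); 202 mm above the bench when shut, 177 mm from the hinge. Can be pinched from straight above, fingers before and behind; it turns between the pads. Axes turn with the guard
- guard_right_hinge (a point): middle of the right guard's hinge line (along the machine's y), 195 mm above the bench, fixed to the machine
- guard_right_tab (a point): mark on the red tab on the outer edge of the right guard, 150 mm from the hinge line, moving with the guard past the rim of the aluminium quadrant plate that stands beside it
- pointer_right (a joint): where the yellow pointer is clamped on the right quadrant: the guard angle (rad, same zero and direction as joint guard_right) at which the red tab lines up with it; 0.35 to 0.75, different each time
- pointer_right_mark (a point): mark of the right yellow pointer, 150 mm from the hinge line, just where the red tab's mark comes when the two line up; pointer 40 x 8 x 8 mm on the outer side of the quadrant, with a black thumbscrew
- spindle_right (a point): point on the spindle at the middle of the right (-y) wheel, 180 mm from the middle of the machine; the worn wheel's centre is here if it is on this end
- lever_handle: loose bright metal door lever, 115 x 55 x 18 mm, lying in front of the machine's base; origin under its middle
- spare_wheel: loose new abrasive wheel, orange-red, 125 mm diameter, 25 mm thick, lying flat in front of the machine's left end; origin under its centre
- spanner: loose steel spanner, 160 mm long, lying in front of the machine's right end; origin under its middle
- crate: blue plastic crate of door levers, 310 x 210 x 110 mm, 3 kg, on the bench beyond the machine's left end; origin under its middle
Mind the look-alikes: they are no part of the job. Several things have the shape of the lever_handle; the one meant has the colours described above.

How it is judged:
At the end, for the whole second after the job is handed in: The guard over the worn wheel stands still with its red tab within 10 mm (about 4 degrees) of the yellow pointer, held by the gripper's fingers (more than 2 N between fingers and guard) with nothing else carrying it; the other guard is shut (under 0.05 rad) (((distance between wheel_worn and spindle_left below 0.05 m and distance between guard_left_tab and pointer_left_mark below 0.01 m and velocity of joint guard_left between -0.05 and 0.05 rad/s and contact force between the fingers and guard_left above 2 N and contact force between each of lever_handle, spare_wheel, spanner, crate and guard_left below 0.3 N and value of joint guard_right below 0.05 rad) or (distance between wheel_worn and spindle_right below 0.05 m and distance between guard_right_tab and pointer_right_mark below 0.01 m and velocity of joint guard_right between -0.05 and 0.05 rad/s and contact force between the fingers and guard_right above 2 N and contact force between each of lever_handle, spare_wheel, spanner, crate and guard_right below 0.3 N and value of joint guard_left below 0.05 rad))); the arm keeps its last pose, push and grip.
It fails at once if the guard over the good wheel is lifted (more than 0.1 rad) ((distance between wheel_worn and spindle_left below 0.05 m and value of joint guard_right above 0.1 rad) or (distance between wheel_worn and spindle_right below 0.05 m and value of joint guard_left above 0.1 rad)).
It fails at once if a yellow pointer is shifted (more than 5 mm) (distance of any of pointer_left_mark, pointer_right_mark from where it was at the start of the episode above 0.005 m).
It fails at once if a thing lying on the bench is moved (more than 25 mm) (distance of any of lever_handle, spare_wheel, spanner, crate from where it was at the start of the episode above 0.025 m).
It also fails if it takes over 40 s, if anything falls off the work surface, if the arm or the gripper's body presses on something with over 40 N, if the wrist force passes 120 N, or if a joint passes its speed limit or range.

## Robot

A 6-joint arm with a two-finger parallel gripper is mounted at the origin on the work surface. World frame = base frame: x ahead of the robot, y to its left, z up, the work surface at z = 0. Lengths are in m, angles in rad, forces in N, time in s.
With the tool pointing down it reaches from about 0.35 to 0.975 m from the base axis. Payload 4.9 kg.
Tool frame: the origin (TCP) lies midway between the tips of the shut fingers; the grasp point (between the pads) lies bot.grip_depth behind it (bot.grip_depth is the distance from the TCP to the grasp point, in m); z points along the fingers, y is the direction in which the jaws open and shut (so a half turn about z gives the same grasp; the last joint's range is limited). The gripper opens to 85 mm and grips with 20 to 120 N. Pads are 22 mm wide; open, the fingers measure 114 mm over their backs; the gripper's body (76 mm by 85 mm) begins 54 mm behind the grasp point. The pads swing forward as they close: fully open they stand 13 mm farther back than shut.
Start: joints at [-1.345, 0.053, 1.613, -0, 1.476, -0.119], TCP at [0.211, -0.588, 0.208] pointing down, gripper open.
Joint ranges: [-3.01, 3.01], [-1.01, 2.22], [0.06, 2.58], [-1.02, 4.17], [0.09, 2.62], [-3.14, 3.14]. Speed limits (rad/s): [2.57, 2.57, 3.14, 3.14, 3.14, 3.14].

## Interface

Orientations are given as a 3x3 rotation matrix whose columns are the frame's x, y, z axes.
In Python, from rig import bot, eyes gives the robot as it stands.
- The arm moves only by the shell command python3 -m creep 'ROWS' [OPENING] [FORCE]. ROWS is JSON, a list of rows, each an object of numbers: "dx", "dy", "dz": the shift along the world's x, y, z in m; "rx", "ry", "rz": the turn, a rotation vector about the world's x, y, z in rad. A call has 1 to 10 rows; each row is the pose to reach, as a shift and turn from the pose commanded when the call began; what a row does not reach only later rows make up. A row lasts 1/8 s, in which the tool goes at most 62.5 mm and 10.7 degrees, less where a joint would pass 70% of its speed; a pose out of reach is approached as far as the arm can. A call with a gripper value outside its range is refused whole. OPENING is the finger opening in m, from 0 to 0.0854, set as the call begins (- or left out, the last holds). The fingers move at their own pace and stop on an object; FORCE is the grip in N (left out, the last holds). Time passes only in rows, so rows that repeat a pose let the fingers close. It gives the time, the measured TCP pose, the force and the opening at its end, in the units of the state.
- bot.observe(): the state, without advancing time (a new reading comes with each control period).
- eyes.grab_frame(name): name is "scene" or "top" or "wrist"; returns a dict with "image" (420x560x3 uint8, blue, green, red), "mtx" (3x3 intrinsics, pixels), "eye" and "attitude" of the camera in the world. Camera axes: x right, y up, looking along -z (the intrinsics and any distortion apply to the point x, -y, -z); pixel columns grow to the right and rows downward; lengths in m; the calibration is good to about 2 mm. The wrist camera is an equidistant fisheye: a pixel r from the principal point sees the ray r / f radians off the axis. A picture is of the moment at which its call begins. There is no depth.
- bot.sign_off(): hands the job in, once; it reports no verdict.
The state is a dict: "clock": time; "joint_pos": joint angles; "qvel": joint speeds; "tau": joint torques, N m; "eef_pos": TCP position; "eef_rot": TCP orientation; "force": force on the tool from outside, world axes, zero at the start; "wrist_torque": the same for the moment, N m; "finger_gap": finger opening in m.
Only numpy, scipy, OpenCV 4.12 (cv2) and the standard library are available. Lean on these libraries where they do the work, as an engineer would, in place of code of your own. Each camera call takes 0.05 s, during which the arm holds its last target. There are 200 camera calls.

## Working session

There is one attempt and no reset: what is moved stays moved. The work goes in short steps, Python scripts to look and compute and a shell command to move; the robot and the scene stay as the last step left them, time stands still between calls to the robot, and variables do not carry over. Pictures are saved under pics/ and viewed, about 8 in all and at most 12, crops included, and the job is handed in when it is done.

```bash
mkdir -p pics
python3 - <<'E'
from rig import bot, eyes
import cv2,numpy as np,pickle
d={n:eyes.grab_frame(n) for n in("scene","top")}
pickle.dump(d,open("f0.pkl","wb"))
for n in d:
    cv2.imwrite(f"pics/{n}0.png",d[n]["image"]); print(n,d[n]["mtx"].tolist(),d[n]["eye"],np.round(d[n]["attitude"],4).tolist(), d[n].keys())
print(bot.observe(),bot.grip_depth)
E
```

```text
scene [[506.34781638243595, 0.0, 278.4178590283874], [0.0, 506.34781638243595, 213.8988782192377], [0.0, 0.0, 1.0]] [1.49506388 0.67551096 1.35180866] [[-0.4874, -0.6262, 0.6085], [0.8731, -0.3413, 0.3481], [-0.0103, 0.7009, 0.7131]] dict_keys(['image', 'mtx', 'eye', 'attitude'])
top [[404.8781590737227, 0.0, 269.0085312138448], [0.0, 404.8781590737227, 211.75352146777055], [0.0, 0.0, 1.0]] [0.28129828 0.1153158  1.32759294] [[0.0122, 0.9855, -0.169], [-0.9998, 0.0143, 0.011], [0.0133, 0.1688, 0.9856]] dict_keys(['image', 'mtx', 'eye', 'attitude'])
{'clock': 0.1, 'joint_pos': array([-1.34501532e+00,  5.33317494e-02,  1.61417132e+00, -5.96214121e-06,
        1.47598261e+00, -1.18967862e-01]), 'qvel': array([-0.00014784, -0.00361554, -0.00349395,  0.00136882,  0.00123406,
        0.00159913]), 'tau': array([ 2.57207021e-04, -3.94910395e+01, -3.71360457e+01, -1.21563926e-04,
        3.97393669e-03, -8.36214724e-07]), 'eef_pos': array([ 0.21110562, -0.58762167,  0.20725189]), 'eef_rot': array([[ 9.41160210e-01,  3.37960462e-01, -4.29572896e-04],
       [ 3.37960664e-01, -9.41158430e-01,  1.84365566e-03],
       [ 2.18786564e-04, -1.88035409e-03, -9.99998208e-01]]), 'force': array([-0.58172077,  1.7934893 , -0.53685239]), 'wrist_torque': array([-0.02306504, -0.03509123, -0.0452516 ]), 'finger_gap': 0.08545195057851518} 0.0187
```

View pics/scene0.png

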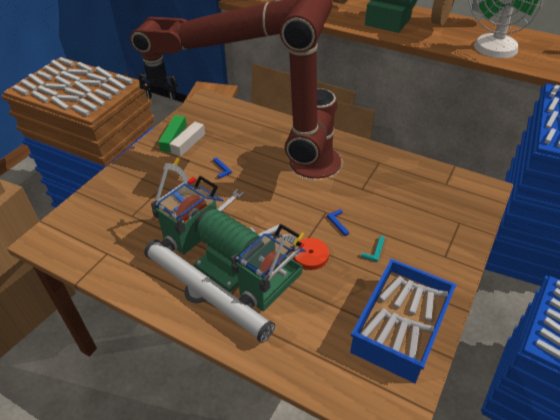

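View pics/top0.png

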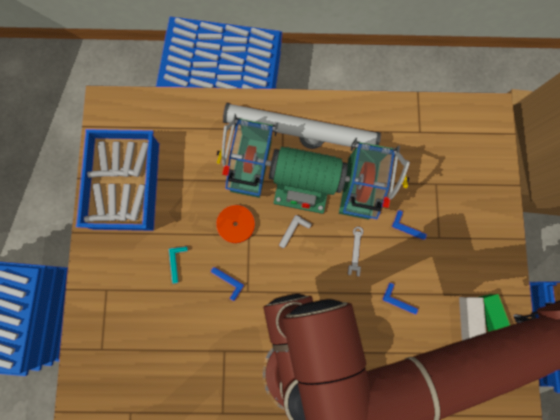

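The scene and top views show the left guard at top (250,158) and the right guard at top (368,180). The left wheel looks shorter. I'll enlarge both to check that, and to get the tabs, pointers and handles.

Run:
```python
import cv2,numpy as np,pickle
d=pickle.load(open("f0.pkl","rb"))
t=d["top"]["image"];s=d["scene"]["image"]
def c(im,x,y,w,h,k): return cv2.resize(im[y:y+h,x:x+w],None,fx=k,fy=k,interpolation=cv2.INTER_CUBIC)
A=np.vstack([c(t,212,105,100,100,4)[:300],c(s,225,215,100,75,4)])
B=np.vstack([c(t,335,130,100,100,4)[:400][50:350],c(s,140,145,100,75,4)])
cv2.imwrite("pics/c.png",np.hstack([A,B]))
for n in d:
    hsv=cv2.cvtColor(d[n]["image"],cv2.COLOR_BGR2HSV)
    for nm,lo,hi in(("yellow",(20,150,120),(33,255,255)),("red",(0,150,60),(9,255,255))):
        m=cv2.inRange(hsv,lo,hi)
        if nm=="red": m|=cv2.inRange(hsv,(172,150,60),(180,255,255))
        N,L,S,C=cv2.connectedComponentsWithStats(m)
        print(n,nm,[(C[i].round(1).tolist(),S[i].tolist()) for i in range(1,N) if S[i][4]>5 and 100<C[i][1]<300 and 140<C[i][0]<440])
```

```text
scene yellow [([176.4, 160.9], [173, 157, 7, 8, 30]), ([298.7, 238.2], [294, 233, 10, 13, 45])]
scene red [([312.3, 100.4], [309, 68, 13, 62, 256]), ([328.8, 116.7], [320, 104, 16, 26, 125]), ([325.0, 150.7], [314, 130, 25, 39, 253]), ([290.6, 134.3], [289, 133, 4, 4, 7]), ([312.6, 168.2], [308, 168, 11, 2, 12]), ([297.9, 171.6], [296, 170, 5, 4, 7]), ([191.8, 180.0], [188, 177, 9, 7, 48]), ([186.9, 202.7], [178, 196, 21, 17, 120]), ([200.6, 205.8], [196, 203, 10, 7, 39]), ([185.6, 216.9], [183, 212, 6, 10, 29]), ([312.6, 253.6], [293, 238, 36, 32, 809]), ([267.8, 260.5], [262, 252, 13, 17, 89])]
top yellow [([219.0, 157.5], [216, 149, 6, 15, 50]), ([404.9, 183.0], [402, 175, 7, 14, 51])]
top red [([250.0, 152.5], [246, 147, 9, 12, 74]), ([225.3, 170.2], [222, 165, 8, 11, 59]), ([247.5, 167.4], [244, 164, 7, 8, 46]), ([369.5, 173.6], [365, 164, 9, 19, 135]), ([364.7, 193.9], [359, 187, 12, 15, 104]), ([386.1, 202.3], [383, 197, 8, 11, 71]), ([305.3, 205.2], [302, 203, 8, 5, 33]), ([235.7, 221.5], [217, 205, 38, 37, 848]), ([235.8, 241.3], [232, 239, 7, 4, 10]), ([306.1, 299.9], [300, 297, 12, 6, 39])]
```

View pics/c.png

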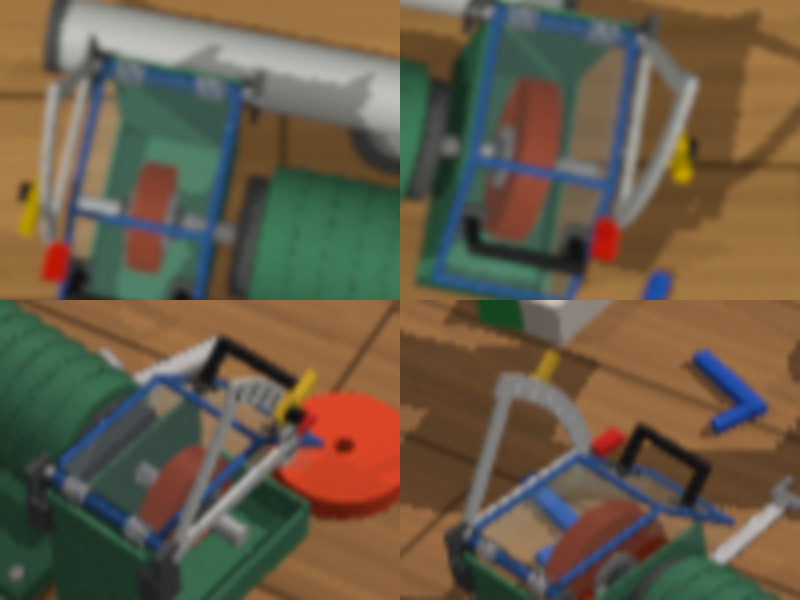

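The worn wheel is the left one: at top (250,158) its span is about 27 px, against about 41 px for the wheel at (370,178). Its tab is at top (225,170) and its pointer at top (219,157) / scene (299,238). Next I'll triangulate.

```bash
cat > h.py <<'E'
import cv2,numpy as np,pickle
def ray(f,uv):
    K=f["mtx"];p=np.array([(uv[0]-K[0,2])/K[0,0],-(uv[1]-K[1,2])/K[1,1],-1.])
    v=np.array(f["attitude"])@p; return np.array(f["eye"]),v/np.linalg.norm(v)
def tri(fs,uvs):
    A=np.zeros((3,3));b=np.zeros(3);R=[ray(f,u) for f,u in zip(fs,uvs)]
    for o,v in R: P=np.eye(3)-np.outer(v,v);A+=P;b+=P@o
    x=np.linalg.solve(A,b); return x.round(4),[round(float(np.linalg.norm((np.eye(3)-np.outer(v,v))@(x-o))),4) for o,v in R]
def plane(f,uv,z):
    o,v=ray(f,uv);return (o+v*(z-o[2])/v[2]).round(4)
def proj(f,X):
    c=np.array(f["attitude"]).T@(np.array(X)-f["eye"]);K=f["mtx"]
    return [round(float(K[0,0]*c[0]/-c[2]+K[0,2]),1),round(float(K[1,1]*-c[1]/-c[2]+K[1,2]),1)]
E
python3 - <<'E'
from h import *
d=pickle.load(open("f0.pkl","rb"));t,s=d["top"],d["scene"]
rt=tri([t,s],[(386.1,202.3),(191.8,180)]);print("Rtab",rt)
print("Rptr",tri([t,s],[(404.9,183),(176.4,160.9)]))
print("Lptr",tri([t,s],[(219,157.5),(298.7,238.2)]))
lt=plane(t,(225.3,170.2),rt[0][2]);print("Ltab",lt)
y=lt-rt[0];print("yaw of y axis - 90deg",np.arctan2(-y[0],y[1]),np.linalg.norm(y))
g=cv2.cvtColor(t["image"],cv2.COLOR_BGR2HSV)
m=((g[...,2]<45)).astype(np.uint8)
for nm,(x0,y0,x1,y1) in dict(L=(222,165,285,205),R=(335,185,400,225)).items():
    N,L,S,C=cv2.connectedComponentsWithStats(m[y0:y1,x0:x1]); print(nm,[(C[i].round(1)+[x0,y0],S[i]) for i in range(1,N) if S[i][4]>8])
cv2.imwrite("pics/c2.png",np.hstack([cv2.resize(t["image"][165:205,215:285],None,fx=7,fy=7,interpolation=2),cv2.resize(s["image"][215:255,260:310],None,fx=6,fy=7,interpolation=2)]))
E
```

```text
Rtab (array([ 0.5076, -0.2314,  0.1946]), [0.0007, 0.0007])
Rptr (array([ 0.5403, -0.2528,  0.2945]), [0.0003, 0.0003])
Lptr (array([0.6156, 0.2411, 0.2537]), [0.0018, 0.0018])
Ltab [0.5954 0.2303 0.1946]
yaw of y axis - 90deg -0.18792290574561932 0.46997418014184567
L [(array([241.7, 179.5]), array([ 7,  7, 30, 13, 99], dtype=int32))]
R [(array([367. , 204.6]), array([ 16,  12,  30,  13, 103], dtype=int32))]
```

View pics/c2.png

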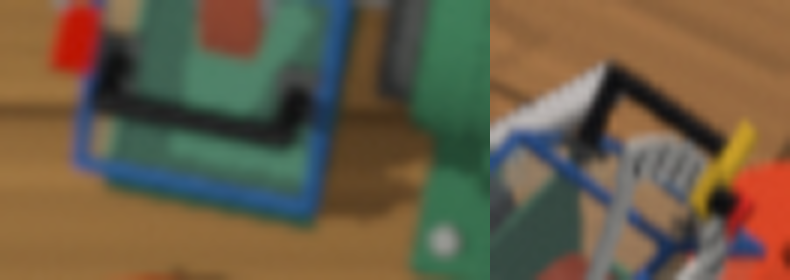

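The top view puts the bar ends at (230,180) and (256.4,183.9), with the bar's middle in the scene view at about (289.5,230.3). Geometry gives the handle at about (0.559,0.181) and the pointer at about 0.42 rad. I'll check the handle by triangulation and start the rise and transfer.

```bash
python3 - <<'E'
from h import *
d=pickle.load(open("f0.pkl","rb"));t,s=d["top"],d["scene"]
print(tri([t,s],[(243.3,182),(289.5,230.3)]),plane(t,(230,180),.204),plane(t,(256.4,183.9),.204),plane(t,(243.3,182),.204))
print(proj(t,(.5587,.1813,.204)),proj(s,(.5587,.1813,.204)))
E
python3 -m creep '[{"dx":0,"dy":0,"dz":0.06},{"dx":0,"dy":0,"dz":0.12},{"dx":0.02,"dy":0.03,"dz":0.17,"rz":0.15},{"dx":0.04,"dy":0.08,"dz":0.2,"rz":0.3},{"dx":0.06,"dy":0.13,"dz":0.2,"rz":0.45},{"dx":0.08,"dy":0.18,"dz":0.2,"rz":0.6},{"dx":0.1,"dy":0.23,"dz":0.2,"rz":0.75},{"dx":0.12,"dy":0.28,"dz":0.2,"rz":0.9},{"dx":0.14,"dy":0.33,"dz":0.2,"rz":1.037},{"dx":0.16,"dy":0.38,"dz":0.2,"rz":1.037}]' 0.05 40
```

```text
(array([0.5593, 0.1779, 0.2013]), [0.0008, 0.0008]) [0.5642 0.215  0.204 ] [0.5539 0.1396 0.204 ] [0.5589 0.177  0.204 ]
[241.8, 182.1] [290.3, 230.0]invalid input at $[0]: expected keys dx, dy, dz, rx, ry, rz
```

```bash
python3 -m creep '[{"dx":0,"dy":0,"dz":0.06,"rx":0,"ry":0,"rz":0},{"dx":0,"dy":0,"dz":0.12,"rx":0,"ry":0,"rz":0},{"dx":0.02,"dy":0.03,"dz":0.17,"rx":0,"ry":0,"rz":0.15},{"dx":0.04,"dy":0.08,"dz":0.2,"rx":0,"ry":0,"rz":0.3},{"dx":0.06,"dy":0.13,"dz":0.2,"rx":0,"ry":0,"rz":0.45},{"dx":0.08,"dy":0.18,"dz":0.2,"rx":0,"ry":0,"rz":0.6},{"dx":0.1,"dy":0.23,"dz":0.2,"rx":0,"ry":0,"rz":0.75},{"dx":0.12,"dy":0.28,"dz":0.2,"rx":0,"ry":0,"rz":0.9},{"dx":0.14,"dy":0.33,"dz":0.2,"rx":0,"ry":0,"rz":1.037},{"dx":0.16,"dy":0.38,"dz":0.2,"rx":0,"ry":0,"rz":1.037}]' 0.05 40
python3 -m creep '[{"dx":0.02,"dy":0.05,"dz":0,"rx":0,"ry":0,"rz":0},{"dx":0.04,"dy":0.1,"dz":0,"rx":0,"ry":0,"rz":0},{"dx":0.06,"dy":0.15,"dz":0,"rx":0,"ry":0,"rz":0},{"dx":0.08,"dy":0.2,"dz":0,"rx":0,"ry":0,"rz":0},{"dx":0.105,"dy":0.25,"dz":0,"rx":0,"ry":0,"rz":0},{"dx":0.13,"dy":0.3,"dz":0,"rx":0,"ry":0,"rz":0},{"dx":0.155,"dy":0.345,"dz":0,"rx":0,"ry":0,"rz":0},{"dx":0.18,"dy":0.375,"dz":0,"rx":0,"ry":0,"rz":0},{"dx":0.186,"dy":0.377,"dz":-0.04,"rx":0,"ry":0,"rz":0},{"dx":0.186,"dy":0.377,"dz":-0.06,"rx":0,"ry":0,"rz":0}]'
```

```text
clock: 1.35
eef_pos: [0.3714, -0.2064, 0.4079]
eef_rot: [[0.188, 0.982, -0.0], [0.982, -0.188, 0.0], [0.0, -0.0, -1.0]]
force: [1.0, 0.4, -0.4]
finger_gap: 0.05
clock: 2.6
eef_pos: [0.5566, 0.169, 0.3448]
eef_rot: [[0.187, 0.982, -0.005], [0.982, -0.187, -0.001], [-0.002, -0.005, -1.0]]
force: [0.8, -0.6, -0.2]
finger_gap: 0.05
```

Run:
```python
from rig import eyes
from h import *
f=eyes.grab_frame("wrist");pickle.dump(f,open("w.pkl","wb"))
print(f["mtx"].tolist(),f["eye"],np.array(f["attitude"]).round(3).tolist())
K=f["mtx"]
def pf(X):
    c=np.array(f["attitude"]).T@(np.array(X)-f["eye"]);p=np.array([c[0],-c[1],-c[2]]);th=np.arctan2(np.hypot(p[0],p[1]),p[2]);r=K[0,0]*th;u=p[:2]/np.hypot(*p[:2])
    return (K[0,2]+r*u[0],K[1,2]+r*u[1])
im=f["image"].copy()
for X,c in(((.5587,.1795,.202),(0,255,255)),((.557,.169,.202),(255,0,255))):
    q=pf(X);print(q);cv2.circle(im,tuple(int(round(v)) for v in q),2,c,-1)
cv2.imwrite("pics/w0.png",im)
```

```text
[[325.19226210127806, 0.0, 283.95111820889355], [0.0, 325.19226210127806, 208.2033915272842], [0.0, 0.0, 1.0]] [0.57183591 0.25042904 0.51007135] [[0.982, 0.176, 0.064], [-0.187, 0.931, 0.312], [-0.005, -0.319, 0.948]]
(np.float64(285.956669019393), np.float64(177.47691679955597))
(np.float64(286.2427855759537), np.float64(188.03293970252741))
```

View pics/w0.png

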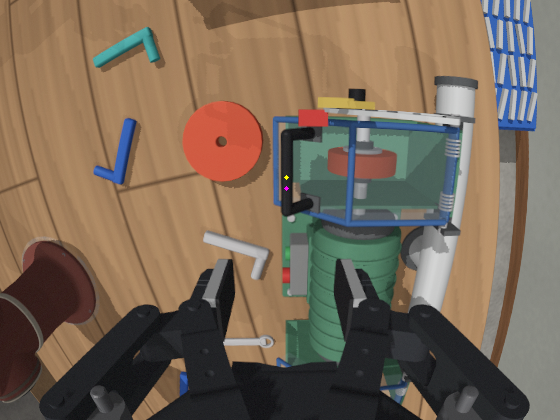

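The wrist view shows the bar from (288,132) to (287,212), under the predicted marks and parallel to the pads. The grasp point is slightly inboard of the middle, which is intended. Descending.

```bash
python3 -m creep '[{"dx":0.002,"dy":0.004,"dz":-0.03,"rx":0,"ry":0,"rz":0},{"dx":0.002,"dy":0.004,"dz":-0.06,"rx":0,"ry":0,"rz":0},{"dx":0.002,"dy":0.004,"dz":-0.09,"rx":0,"ry":0,"rz":0},{"dx":0.002,"dy":0.004,"dz":-0.11,"rx":0,"ry":0,"rz":0},{"dx":0.002,"dy":0.004,"dz":-0.12,"rx":0,"ry":0,"rz":0},{"dx":0.002,"dy":0.004,"dz":-0.125,"rx":0,"ry":0,"rz":0},{"dx":0.002,"dy":0.004,"dz":-0.13,"rx":0,"ry":0,"rz":0},{"dx":0.002,"dy":0.004,"dz":-0.135,"rx":0,"ry":0,"rz":0}]' 0.034 40
python3 -m creep '[{"dx":0,"dy":0,"dz":-0.008,"rx":0,"ry":0,"rz":0},{"dx":0,"dy":0,"dz":-0.016,"rx":0,"ry":0,"rz":0},{"dx":0,"dy":0,"dz":-0.022,"rx":0,"ry":0,"rz":0},{"dx":0,"dy":0,"dz":-0.024,"rx":0,"ry":0,"rz":0},{"dx":0,"dy":0,"dz":-0.024,"rx":0,"ry":0,"rz":0}]'
```

```text
clock: 3.65
eef_pos: [0.5598, 0.1729, 0.2141]
eef_rot: [[0.188, 0.982, 0.002], [0.982, -0.188, 0.0], [0.001, 0.001, -1.0]]
force: [-1.1, -1.0, -0.4]
finger_gap: 0.0339
clock: 4.28
eef_pos: [0.5592, 0.1728, 0.1893]
eef_rot: [[0.188, 0.982, -0.0], [0.982, -0.188, -0.0], [-0.0, -0.0, -1.0]]
force: [-0.3, -0.6, 0.1]
finger_gap: 0.0341
```

```bash
python3 -m creep '[{"dx":0,"dy":0,"dz":-0.004,"rx":0,"ry":0,"rz":0},{"dx":0,"dy":0,"dz":-0.004,"rx":0,"ry":0,"rz":0}]'
python3 -m creep '[{"dx":0,"dy":0,"dz":0,"rx":0,"ry":0,"rz":0},{"dx":0,"dy":0,"dz":0,"rx":0,"ry":0,"rz":0},{"dx":0,"dy":0,"dz":0,"rx":0,"ry":0,"rz":0},{"dx":0,"dy":0,"dz":0,"rx":0,"ry":0,"rz":0},{"dx":0,"dy":0,"dz":0,"rx":0,"ry":0,"rz":0},{"dx":0,"dy":0,"dz":0,"rx":0,"ry":0,"rz":0}]' 0.0 60
```

```text
clock: 4.53
eef_pos: [0.5591, 0.1728, 0.1851]
eef_rot: [[0.188, 0.982, -0.0], [0.982, -0.188, -0.0], [-0.0, -0.0, -1.0]]
force: [0.0, -1.2, 0.4]
finger_gap: 0.0339
clock: 5.28
eef_pos: [0.5592, 0.1728, 0.1854]
eef_rot: [[0.188, 0.982, -0.0], [0.982, -0.188, -0.0], [-0.0, -0.0, -1.0]]
force: [0.1, -0.4, -0.0]
finger_gap: -0.0002
```

The fingers shut on nothing (gap 0), so I need to look.

Run:
```python
from rig import eyes
from h import *
f=eyes.grab_frame("wrist");g=eyes.grab_frame("scene");t=eyes.grab_frame("top")
pickle.dump((f,g,t),open("w1.pkl","wb"))
a=cv2.resize(f["image"],(533,400))
b=cv2.resize(g["image"][185:285,220:320],(266,266),interpolation=2)
c=cv2.resize(t["image"][120:220,200:300],(266,266),interpolation=2)
o=np.zeros((532,800,3),np.uint8);o[:400,:533]=a;o[:266,533:799]=b;o[266:532,533:799]=c
cv2.imwrite("pics/w1.png",o)
```

```text
(no output)
```

View pics/w1.png

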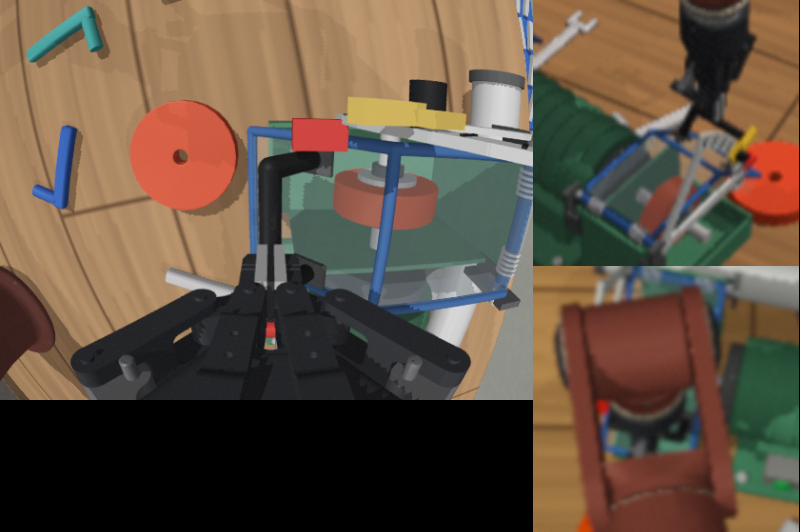

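Run:
```python
from h import *
f,g,t=pickle.load(open("w1.pkl","rb"))
a=cv2.resize(f["image"][140:350,215:355],None,fx=2.8,fy=2.8,interpolation=2)
b=cv2.resize(g["image"][195:265,255:310],None,fx=7,fy=7,interpolation=2)
h=max(a.shape[0],b.shape[0]);o=np.zeros((h,a.shape[1]+b.shape[1],3),np.uint8);o[:a.shape[0],:a.shape[1]]=a;o[:b.shape[0],a.shape[1]:]=b
print(o.shape);cv2.imwrite("pics/w2.png",o)
K=f["mtx"]
for X in((.5592,.1728,.1854),(.5592,.1728,.204),(.5595,.181,.202),(.5654,.212,.202)):
    c=np.array(f["attitude"]).T@(np.array(X)-f["eye"]);p=np.array([c[0],-c[1],-c[2]]);th=np.arctan2(np.hypot(p[0],p[1]),p[2]);r=K[0,0]*th;u=p[:2]/np.hypot(*p[:2])
    print(X,K[0,2]+r*u[0],K[1,2]+r*u[1],"scene",proj(g,X))
```

```text
(588, 777, 3)
(0.5592, 0.1728, 0.1854) 285.7587672380581 253.73094267713674 scene [287.8, 233.2]
(0.5592, 0.1728, 0.204) 285.92291148638805 269.7710516499605 scene [287.8, 229.1]
(0.5595, 0.181, 0.202) 283.4960785599328 254.02974543349427 scene [290.1, 230.5]
(0.5654, 0.212, 0.202) 283.3855428068111 194.41963012461144 scene [298.1, 235.4]
```

View pics/w2.png

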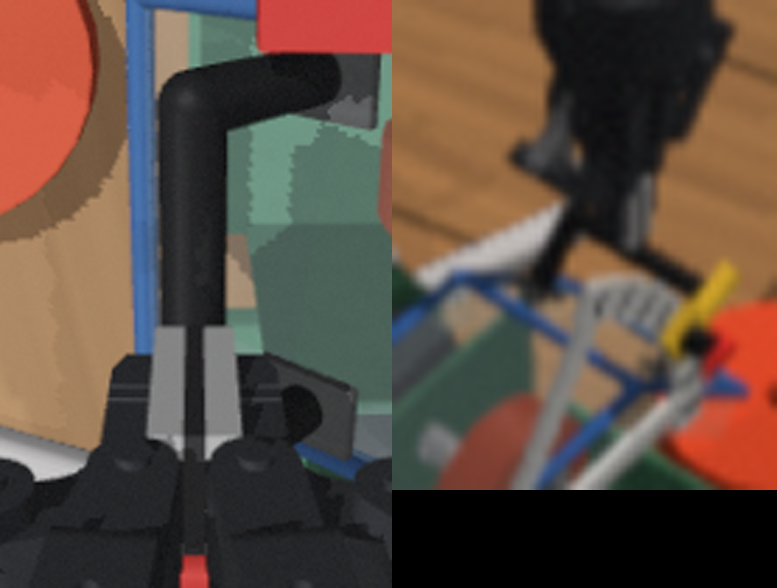

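The enlarged crop shows the bar between the two grey pads (crop 150–240, 330–440), so the zero gap reading looks wrong. I'll test it with a small lift along the arc.

```bash
python3 -m creep '[{"dx":0,"dy":0,"dz":0.005,"rx":0,"ry":0,"rz":0},{"dx":0,"dy":0,"dz":0.01,"rx":0,"ry":0,"rz":0},{"dx":0,"dy":0,"dz":0.015,"rx":0,"ry":0,"rz":0},{"dx":0.001,"dy":0,"dz":0.02,"rx":0,"ry":0,"rz":0},{"dx":0.001,"dy":0,"dz":0.02,"rx":0,"ry":0,"rz":0}]'
python3 - <<'E'
from rig import eyes
from h import *
f=eyes.grab_frame("wrist");g=eyes.grab_frame("scene");pickle.dump((f,g),open("w3.pkl","wb"))
a=cv2.resize(f["image"][110:350,215:415],None,fx=2,fy=2,interpolation=2)
b=cv2.resize(g["image"][195:265,255:310],None,fx=6,fy=6,interpolation=2)
o=np.zeros((480,730,3),np.uint8);o[:,:400]=a;o[:420,400:]=b
cv2.imwrite("pics/w3.png",o)
E
```

```text
clock: 6.05
eef_pos: [0.5607, 0.1729, 0.2062]
eef_rot: [[0.188, 0.982, 0.001], [0.982, -0.188, 0.0], [0.0, 0.001, -1.0]]
force: [0.8, 1.2, 0.4]
finger_gap: 0.0003
```

View pics/w3.png

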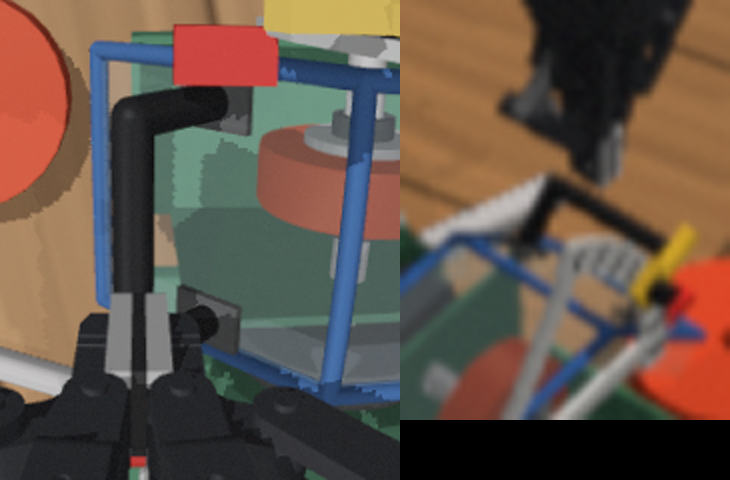

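The bar stayed down: the tips came off above it. In both the scene and wrist views the shut tips sit about 20–25 mm higher than the reported TCP (scene tip at (290,231), predicted (288,233); the wrist tip edge is about 25 px off). So the real tips are short of the reported TCP. I'll open and go lower, watching the force.

```bash
python3 -m creep '[{"dx":-0.001,"dy":0,"dz":0.01,"rx":0,"ry":0,"rz":0},{"dx":-0.001,"dy":0,"dz":0.01,"rx":0,"ry":0,"rz":0},{"dx":-0.001,"dy":0,"dz":0.01,"rx":0,"ry":0,"rz":0},{"dx":-0.001,"dy":0,"dz":0,"rx":0,"ry":0,"rz":0},{"dx":-0.001,"dy":0,"dz":-0.01,"rx":0,"ry":0,"rz":0},{"dx":-0.001,"dy":0,"dz":-0.02,"rx":0,"ry":0,"rz":0}]' 0.034 60
python3 -m creep '[{"dx":0,"dy":0,"dz":-0.005,"rx":0,"ry":0,"rz":0},{"dx":0,"dy":0,"dz":-0.01,"rx":0,"ry":0,"rz":0},{"dx":0,"dy":0,"dz":-0.013,"rx":0,"ry":0,"rz":0},{"dx":0,"dy":0,"dz":-0.013,"rx":0,"ry":0,"rz":0}]'
python3 -m creep '[{"dx":0,"dy":0,"dz":-0.004,"rx":0,"ry":0,"rz":0},{"dx":0,"dy":0,"dz":-0.008,"rx":0,"ry":0,"rz":0},{"dx":0,"dy":0,"dz":-0.01,"rx":0,"ry":0,"rz":0},{"dx":0,"dy":0,"dz":-0.01,"rx":0,"ry":0,"rz":0}]'
```

```text
clock: 6.9
eef_pos: [0.5588, 0.1727, 0.1839]
eef_rot: [[0.188, 0.982, -0.001], [0.982, -0.188, -0.0], [-0.0, -0.001, -1.0]]
force: [0.3, -0.4, 0.7]
finger_gap: 0.0342
clock: 7.4
eef_pos: [0.5592, 0.1728, 0.1723]
eef_rot: [[0.188, 0.982, -0.0], [0.982, -0.188, -0.0], [-0.0, -0.0, -1.0]]
force: [-0.3, 0.2, 0.0]
finger_gap: 0.0341
clock: 7.9
eef_pos: [0.5591, 0.1728, 0.1621]
eef_rot: [[0.188, 0.982, -0.001], [0.982, -0.188, -0.0], [-0.0, -0.001, -1.0]]
force: [0.4, 0.3, 1.1]
finger_gap: 0.034
```

Run:
```python
from rig import eyes
from h import *
f=eyes.grab_frame("wrist");g=eyes.grab_frame("scene");pickle.dump((f,g),open("w4.pkl","wb"))
a=cv2.resize(f["image"][110:350,215:415],None,fx=2,fy=2,interpolation=2)
b=cv2.resize(g["image"][195:265,255:310],None,fx=6,fy=6,interpolation=2)
o=np.zeros((480,730,3),np.uint8);o[:,:400]=a;o[:420,400:]=b
cv2.imwrite("pics/w4.png",o)
```

```text
(no output)
```

View pics/w4.png

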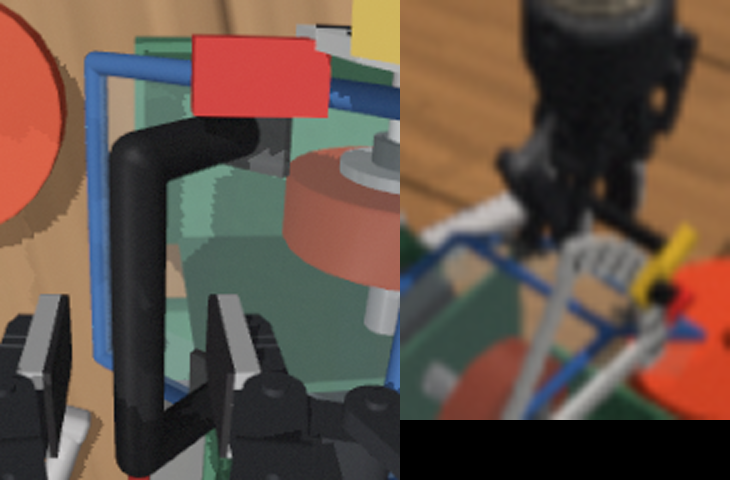

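The bar at crop (138,300) lies midway between the open pads (60 and 215), well clear of the inner leg. Closing now.

```bash
python3 -m creep '[{"dx":0,"dy":0,"dz":0,"rx":0,"ry":0,"rz":0},{"dx":0,"dy":0,"dz":0,"rx":0,"ry":0,"rz":0},{"dx":0,"dy":0,"dz":0,"rx":0,"ry":0,"rz":0},{"dx":0,"dy":0,"dz":0,"rx":0,"ry":0,"rz":0},{"dx":0,"dy":0,"dz":0,"rx":0,"ry":0,"rz":0}]' 0.0 60
```

```text
clock: 8.62
eef_pos: [0.5591, 0.1729, 0.1626]
eef_rot: [[0.188, 0.982, -0.0], [0.982, -0.188, 0.0], [0.0, -0.0, -1.0]]
force: [-3.3, 0.0, 2.5]
finger_gap: 0.0099
```

Gap 9.9 mm is under the bar's 12 mm, with a slight upward push, so the tips are gripping high on the round. I'll reopen, go 8 mm lower and grip again.

```bash
python3 -m creep '[{"dx":0,"dy":0,"dz":0,"rx":0,"ry":0,"rz":0},{"dx":0,"dy":0,"dz":0,"rx":0,"ry":0,"rz":0},{"dx":0,"dy":0,"dz":-0.003,"rx":0,"ry":0,"rz":0},{"dx":0,"dy":0,"dz":-0.006,"rx":0,"ry":0,"rz":0},{"dx":0,"dy":0,"dz":-0.008,"rx":0,"ry":0,"rz":0},{"dx":0,"dy":0,"dz":-0.008,"rx":0,"ry":0,"rz":0}]' 0.032 60
python3 -m creep '[{"dx":0,"dy":0,"dz":0,"rx":0,"ry":0,"rz":0},{"dx":0,"dy":0,"dz":0,"rx":0,"ry":0,"rz":0},{"dx":0,"dy":0,"dz":0,"rx":0,"ry":0,"rz":0},{"dx":0,"dy":0,"dz":0,"rx":0,"ry":0,"rz":0},{"dx":0,"dy":0,"dz":0,"rx":0,"ry":0,"rz":0}]' 0.0 60
```

```text
clock: 9.38
eef_pos: [0.5591, 0.1728, 0.154]
eef_rot: [[0.188, 0.982, -0.001], [0.982, -0.188, -0.0], [-0.0, -0.001, -1.0]]
force: [-0.4, -0.7, 0.2]
finger_gap: 0.0322
clock: 10.0
eef_pos: [0.5591, 0.1729, 0.1546]
eef_rot: [[0.188, 0.982, -0.0], [0.982, -0.188, 0.0], [-0.0, -0.0, -1.0]]
force: [-2.6, 0.1, 2.3]
finger_gap: 0.01
```

The gap is 10 mm at a lower height too, so the reading has an offset and the grip is firm. Lifting along the arc, first to about 0.2 rad.

```bash
python3 -m creep '[{"dx":0,"dy":0,"dz":0.006,"rx":0,"ry":0,"rz":0},{"dx":0.001,"dy":0,"dz":0.012,"rx":0,"ry":0,"rz":0},{"dx":0.0015,"dy":0,"dz":0.0176,"rx":0,"ry":0,"rz":0},{"dx":0.002,"dy":0,"dz":0.022,"rx":0,"ry":0,"rz":0},{"dx":0.003,"dy":-0.0005,"dz":0.028,"rx":0,"ry":0,"rz":0},{"dx":0.005,"dy":-0.001,"dz":0.035,"rx":0,"ry":0,"rz":0},{"dx":0.005,"dy":-0.001,"dz":0.035,"rx":0,"ry":0,"rz":0}]'
```

```text
clock: 10.88
eef_pos: [0.5636, 0.172, 0.1902]
eef_rot: [[0.188, 0.982, -0.002], [0.982, -0.188, 0.0], [-0.0, -0.002, -1.0]]
force: [-3.8, 1.3, -7.0]
finger_gap: 0.0103
```

Force z is −7 N, so the guard is being carried. Continuing to about 0.42 rad.

```bash
python3 -m creep '[{"dx":0.0015,"dy":0,"dz":0.006,"rx":0,"ry":0,"rz":0},{"dx":0.003,"dy":-0.0005,"dz":0.012,"rx":0,"ry":0,"rz":0},{"dx":0.005,"dy":-0.001,"dz":0.017,"rx":0,"ry":0,"rz":0},{"dx":0.0075,"dy":-0.0015,"dz":0.024,"rx":0,"ry":0,"rz":0},{"dx":0.01,"dy":-0.002,"dz":0.03,"rx":0,"ry":0,"rz":0},{"dx":0.013,"dy":-0.0025,"dz":0.036,"rx":0,"ry":0,"rz":0},{"dx":0.013,"dy":-0.0025,"dz":0.036,"rx":0,"ry":0,"rz":0},{"dx":0.013,"dy":-0.0025,"dz":0.036,"rx":0,"ry":0,"rz":0}]'
python3 - <<'E'
from rig import eyes
from h import *
fs={n:eyes.grab_frame(n) for n in("wrist","scene","top")};pickle.dump(fs,open("w5.pkl","wb"))
a=cv2.resize(fs["wrist"]["image"][60:300,240:500],None,fx=2,fy=2,interpolation=2)
b=cv2.resize(fs["scene"]["image"][190:270,260:330],None,fx=4,fy=4,interpolation=2)
o=np.zeros((480,800,3),np.uint8);o[:,:520]=a;o[:320,520:]=b
cv2.imwrite("pics/w5.png",o)
for n in fs:
    hsv=cv2.cvtColor(fs[n]["image"],cv2.COLOR_BGR2HSV)
    for nm,m in(("y",cv2.inRange(hsv,(20,130,100),(33,255,255))),("r",cv2.inRange(hsv,(0,150,60),(9,255,255))|cv2.inRange(hsv,(172,150,60),(180,255,255)))):
        N,L,S,C=cv2.connectedComponentsWithStats(m);print(n,nm,[(C[i].round(1).tolist(),S[i].tolist()) for i in range(1,N) if S[i][4]>15 and 100<C[i][1]<300 and 210<C[i][0]<460][:9])
E
```

```text
clock: 11.88
eef_pos: [0.5753, 0.1698, 0.2257]
eef_rot: [[0.187, 0.982, -0.005], [0.982, -0.187, 0.001], [-0.0, -0.005, -1.0]]
force: [-9.7, 2.2, -5.7]
finger_gap: 0.0103
wrist y [([348.9, 112.3], [301, 101, 106, 22, 1855])]
wrist r [([330.4, 147.0], [299, 127, 66, 42, 2504])]
scene y [([298.3, 238.7], [293, 233, 11, 13, 46])]
scene r [([318.0, 108.6], [315, 105, 7, 9, 28]), ([342.0, 113.8], [339, 111, 8, 8, 18]), ([314.6, 129.1], [307, 118, 15, 22, 104]), ([277.8, 125.8], [273, 120, 9, 14, 51]), ([296.6, 233.0], [293, 229, 8, 9, 42]), ([312.2, 253.5], [293, 238, 36, 32, 830]), ([267.3, 260.8], [261, 252, 14, 18, 110]), ([280.4, 258.7], [278, 256, 5, 7, 22])]
top y [([405.0, 182.8], [402, 175, 7, 14, 56])]
top r [([243.2, 145.0], [210, 114, 64, 80, 1806]), ([369.5, 173.7], [365, 164, 9, 19, 132]), ([245.9, 185.5], [237, 180, 21, 13, 155]), ([261.5, 288.2], [218, 185, 113, 198, 9460]), ([364.6, 193.8], [359, 187, 12, 14, 103]), ([386.1, 202.3], [383, 197, 8, 11, 71]), ([305.3, 205.2], [302, 203, 8, 5, 33])]
```

View pics/w5.png

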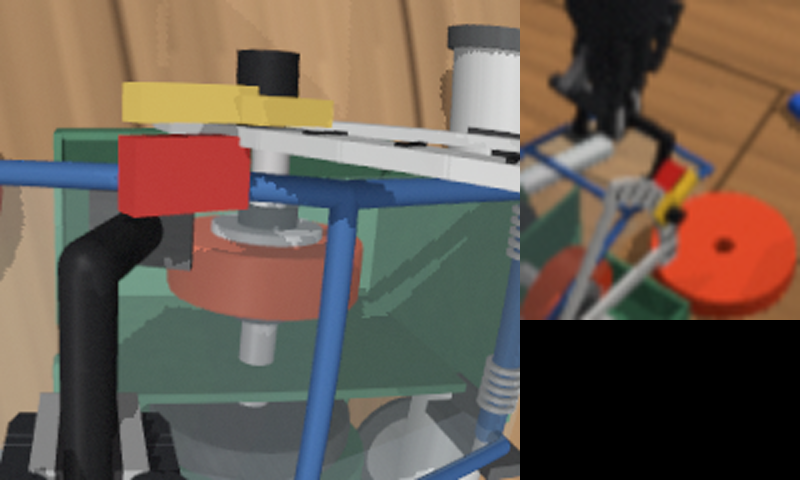

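```bash
cat > m.py <<'E'
from h import *
xh=np.array([.982,-.187,0]);yh=np.array([.187,.982,0])
H=np.array([.7427,.2022,.195])
def fray(f,uv):
    K=f["mtx"];d=np.array([uv[0]-K[0,2],uv[1]-K[1,2]]);r=np.hypot(*d);th=r/K[0,0];p=np.array([d[0]/r*np.sin(th),d[1]/r*np.sin(th),np.cos(th)])
    return np.array(f["eye"]),np.array(f["attitude"])@np.array([p[0],-p[1],-p[2]])
def ang(o,v,off):
    X=o+v*(((H-o)@yh+off)/(v@yh));w=X-H;return round(float(np.arctan2(w[2],-w@xh)),3),round(float(np.hypot(w[2],w@xh)),4)
def blob(f,nm,box):
    x0,y0,x1,y1=box;hsv=cv2.cvtColor(f["image"],cv2.COLOR_BGR2HSV)
    m=cv2.inRange(hsv,(20,130,100),(33,255,255)) if nm=="y" else cv2.inRange(hsv,(0,180,60),(4,255,255))|cv2.inRange(hsv,(172,150,60),(180,255,255))
    mm=np.zeros_like(m);mm[y0:y1,x0:x1]=m[y0:y1,x0:x1];N,L,S,C=cv2.connectedComponentsWithStats(mm);i=1+S[1:,4].argmax();return C[i],S[i].tolist()
E
python3 - <<'E'
from m import *
fs=pickle.load(open("w5.pkl","rb"));w0=pickle.load(open("w.pkl","rb"));w1=pickle.load(open("w1.pkl","rb"))[0]
poff=(np.array([.6156,.2411,.2537])-H)@yh;print("ptr off",poff)
for n,f,box in(("w0",w0,(285,60,400,128)),("w1",w1,(285,60,500,165)),("w5",fs["wrist"],(285,60,500,180))):
    for nm,off in(("r",0),("y",poff)):
        c,s=blob(f,nm,box);print(n,nm,c.round(1),s,ang(*fray(f,c),off))
s=fs["scene"]
print("scene tab",ang(*ray(s,(296.6,233)),0),"ptr",ang(*ray(s,(298.5,238.4)),poff))
# triangulate pointer/tab with wrist+scene
def tri2(R):
    A=sum(np.eye(3)-np.outer(v,v) for o,v in R);b=sum((np.eye(3)-np.outer(v,v))@o for o,v in R);return np.linalg.solve(A,b).round(4)
c,_=blob(w0,"y",(285,60,400,128));print("ptr tri w0+scene",tri2([fray(w0,c),ray(s,(298.6,238.4))]))
c,_=blob(w0,"r",(285,60,400,128));d=pickle.load(open("f0.pkl","rb"));print("tab shut w0+top",tri2([fray(w0,c),ray(d["top"],(225.3,170.2))]))
c,_=blob(fs["wrist"],"r",(285,60,500,180));print("tab now tri",tri2([fray(fs["wrist"],c),ray(s,(296.6,233))]))
E
```

```text
ptr off 0.014432100000000017
w0 r [327. 123.] [327, 123, 1, 1, 1] (0.408, 0.1578)
w0 y [344.2 103. ] [318, 97, 57, 13, 543] (1.231, 0.7293)
w1 r [313.3 125.8] [307, 124, 20, 11, 30] (-0.69, 0.1952)
w1 y [421.3 119.7] [365, 102, 125, 35, 3023] (0.107, 0.1126)
w5 r [331.5 145.2] [299, 127, 66, 42, 1360] (0.319, 0.1443)
w5 y [348.9 112.3] [301, 101, 106, 22, 1855] (-0.069, 0.1191)
scene tab (0.452, 0.1528) ptr (0.447, 0.1422)
ptr tri w0+scene [0.6174 0.2412 0.2545]
tab shut w0+top [0.604  0.2273 0.182 ]
tab now tri [0.6062 0.2291 0.2602]
```

Run:
```python
from m import *
from rig import bot
def pf(f,X):
    K=f["mtx"];c=np.array(f["attitude"]).T@(np.array(X)-f["eye"]);p=np.array([c[0],-c[1],-c[2]]);th=np.arctan2(np.hypot(p[0],p[1]),p[2]);u=p[:2]/np.hypot(*p[:2]);return np.array([K[0,2],K[1,2]])+K[0,0]*th*u
P=lambda th,off=0,r=.15:H+yh*off+r*(-xh*np.cos(th)+np.array([0,0,np.sin(th)]))
def red(f):
    hsv=cv2.cvtColor(f["image"],cv2.COLOR_BGR2HSV);m=cv2.inRange(hsv,(0,170,60),(9,255,255))|cv2.inRange(hsv,(172,170,60),(180,255,255))
    N,L,S,C=cv2.connectedComponentsWithStats(m);q=[(C[i].round(1),S[i].tolist()) for i in range(1,N) if S[i][4]>100 and 290<C[i][0]<345 and C[i][1]<160];return q
L=[("w0",pickle.load(open("w.pkl","rb"))),("w1",pickle.load(open("w1.pkl","rb"))[0]),("w3",pickle.load(open("w3.pkl","rb"))[0]),("w4",pickle.load(open("w4.pkl","rb"))[0])]
for n,f in L: print(n,red(f),"pred0",pf(f,P(0)).round(1))
fs=pickle.load(open("w5.pkl","rb"));f=fs["wrist"];print("w5",red(f),[(t,pf(f,P(t)).round(1).tolist()) for t in(.35,.4,.45,.5)])
s=fs["scene"];print("scene tab 296.6,233 partly hidden",[(t,proj(s,P(t))) for t in(.35,.4,.45,.5)])
print("scene ptr 298.5,238.4",[(t,proj(s,P(t,.0144))) for t in(.38,.42,.46)])
for n,g in L[:1]: print("w0 ptr 344.2,103",[(t,pf(g,P(t,.0144)).round(1).tolist()) for t in(.38,.42,.46)])
o=bot.observe();print(o["clock"],o["eef_pos"],o["force"])
```

```text
w0 [(array([312.6, 117.5]), [299, 110, 29, 16, 437])] pred0 [313.7 118.8]
w1 [(array([334.9, 141.4]), [307, 124, 59, 35, 1936])] pred0 [337.2 143.9]
w3 [(array([326.8, 137.5]), [302, 122, 52, 31, 1481])] pred0 [328.6 139.6]
w4 [(array([343.8, 148.2]), [311, 128, 69, 41, 2655])] pred0 [346.5 150.8]
w5 [(array([330.5, 146.8]), [299, 127, 66, 42, 2442])] [(0.35, [325.1, 146.8]), (0.4, [333.3, 149.1]), (0.45, [343.1, 151.6]), (0.5, [354.6, 154.4])]
scene tab 296.6,233 partly hidden [(0.35, [297.2, 235.9]), (0.4, [296.7, 234.8]), (0.45, [296.1, 233.8]), (0.5, [295.4, 233.0])]
scene ptr 298.5,238.4 [(0.38, [300.8, 237.5]), (0.42, [300.3, 236.7]), (0.46, [299.8, 236.0])]
w0 ptr 344.2,103 [(0.38, [333.3, 104.7]), (0.42, [337.3, 104.9]), (0.46, [341.7, 105.1])]
12.025 [0.57528355 0.16976885 0.22564541] [-9.70631674  1.40607374 -5.83806775]
```

Run:
```python
from m import *
P=lambda th,off=0,r=.15:H+yh*off+r*(-xh*np.cos(th)+np.array([0,0,np.sin(th)]))
d=pickle.load(open("f0.pkl","rb"))
for n in d:
    hsv=cv2.cvtColor(d[n]["image"],cv2.COLOR_BGR2HSV);m=cv2.inRange(hsv,(18,110,80),(35,255,255))
    y0,x0=(228,285) if n=="scene" else(140,208);q=np.argwhere(m[y0:y0+30,x0:x0+25])[:,::-1]+[x0,y0];c=q.mean(0);u,S,V=np.linalg.svd(q-c,full_matrices=False);t=(q-c)@V[0];print(n,len(q),"ends",(c+V[0]*t.min()).round(1),(c+V[0]*t.max()).round(1))
    for th in(.36,.42,.48):print("  ",th,"r.12",proj(d[n],P(th,.0144,.12)),"r.13-.17",proj(d[n],P(th,.0144,.13)),proj(d[n],P(th,.0144,.17)))
f=pickle.load(open("w5.pkl","rb"))["wrist"]
cv2.imwrite("pics/w6.png",np.hstack([cv2.resize(d["scene"]["image"][222:257,280:320],None,fx=10,fy=10,interpolation=2),cv2.resize(pickle.load(open("w.pkl","rb"))["image"][90:130,290:385],None,fx=4.2,fy=8.75,interpolation=2)]))
```

```text
scene 61 ends [303.5 232.6] [293.2 244.3]
   0.36 r.12 [295.0, 246.0] r.13-.17 [297.0, 243.3] [305.0, 232.7]
   0.42 r.12 [294.4, 245.0] r.13-.17 [296.4, 242.2] [304.3, 231.3]
   0.48 r.12 [293.7, 244.2] r.13-.17 [295.7, 241.3] [303.4, 230.0]
top 76 ends [220.6 147.9] [217.5 164.1]
   0.36 r.12 [221.8, 152.3] r.13-.17 [220.9, 155.1] [217.4, 166.4]
   0.42 r.12 [221.7, 150.6] r.13-.17 [220.9, 153.3] [217.3, 164.1]
   0.48 r.12 [221.8, 148.8] r.13-.17 [220.9, 151.3] [217.3, 161.5]
```

View pics/w6.png

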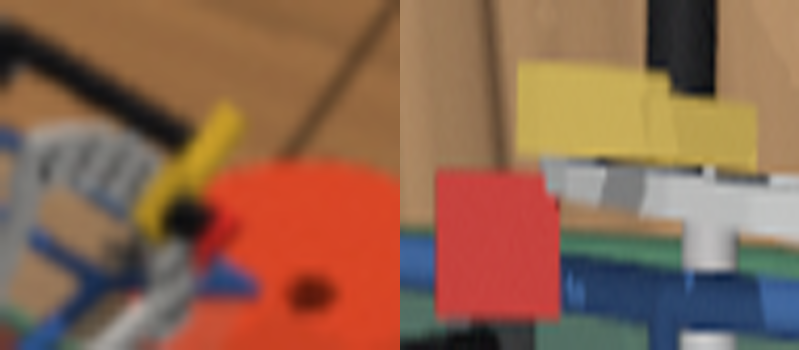

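The pointer is radial: its outer end at top (217.5,164.1) matches 0.42 rad exactly. The tab is at 0.40–0.44 rad by three estimates. I'll hold for a moment, confirm it is steady and the right guard is still shut, then hand in.

```bash
python3 -m creep '[{"dx":0,"dy":0,"dz":0,"rx":0,"ry":0,"rz":0},{"dx":0,"dy":0,"dz":0,"rx":0,"ry":0,"rz":0},{"dx":0,"dy":0,"dz":0,"rx":0,"ry":0,"rz":0},{"dx":0,"dy":0,"dz":0,"rx":0,"ry":0,"rz":0},{"dx":0,"dy":0,"dz":0,"rx":0,"ry":0,"rz":0},{"dx":0,"dy":0,"dz":0,"rx":0,"ry":0,"rz":0}]'
python3 - <<'E'
from m import *
from rig import bot,eyes
def rc(f,b,lo=0):
    hsv=cv2.cvtColor(f["image"],cv2.COLOR_BGR2HSV);m=cv2.inRange(hsv,(0,170,60),(9,255,255))|cv2.inRange(hsv,(172,170,60),(180,255,255))
    N,L,S,C=cv2.connectedComponentsWithStats(m);return [C[i].round(1).tolist() for i in range(1,N) if S[i][4]>30 and b[0]<C[i][0]<b[2] and b[1]<C[i][1]<b[3]]
print("wrist tab",rc(eyes.grab_frame("wrist"),(290,100,345,160)),"(was 330.5,146.8)")
print("top right tab",rc(eyes.grab_frame("top"),(380,195,392,210)),"(was 386.1,202.3)")
print(np.abs(bot.observe()["qvel"]).max())
E
```

```text
clock: 12.78
eef_pos: [0.5753, 0.1698, 0.2257]
eef_rot: [[0.187, 0.982, -0.005], [0.982, -0.187, 0.001], [-0.0, -0.005, -1.0]]
force: [-10.4, 1.2, -5.9]
finger_gap: 0.0101
wrist tab [[330.5, 146.8]] (was 330.5,146.8)
top right tab [[386.1, 202.5]] (was 386.1,202.3)
0.0015171556252419078
```

Nothing has moved during the hold, and the right guard is still shut.

```bash
python3 -c "
from rig import bot
bot.sign_off()"
```

```text
the job is handed in; nothing more can be done
```

I lifted the guard over the worn wheel, which is the left one, to its yellow pointer and handed the job in with the gripper still holding the handle. No verdict is reported at hand-in.

**Alignment:** the pointer measured about 0.42 rad. The tab came out at 0.40 to 0.44 rad by wrist view, triangulation and arm travel. One rougher estimate from the scene camera put the tab, partly hidden there by the pointer, at 0.45 rad. The misalignment should be within about 5 mm, against the 10 mm allowed.

**Hold:** over 0.75 s the tab stayed at the same pixel. The arm's joints were practically still, and the measured force on the tool was about 12 N.

**Other guard:** the right guard's tab has not moved, so it is still shut.

**Not rechecked:** I did not measure the loose things on the bench again at the end. I saw no contact with them in the pictures. The left pointer shifted by no more than 0.5 px in the scene view.

**What disagreed:**
- **First grasp:** it closed on nothing, because the real fingertips sat 20 to 25 mm higher than the reported tool position. I went about 30 mm lower and gripped again.
- **Gripper reading:** the opening reads 10 mm on the 12 mm bar.
- **Sideways force:** it was about 6 N more than the guard's pull explains. My lift arc was probably slightly off the guard's true arc.

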